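# Turn the stand mirror so that the camera sees the medicine box

### The arm

A 6-joint arm with a two-finger parallel gripper is mounted at the origin on a cart in front of the work surface, level with it; the furniture and walls round the work are solid. World frame = base frame: x ahead of the robot, y to its left, z up, the work surface at z = 0. Lengths are in m, angles in degrees, forces in N, time in s.
With the tool pointing down it reaches from about 0.4 to 0.825 m from the base axis. Payload 7 kg.
Tool frame: the origin (TCP) lies between the finger pads; the fingertips stand 25 mm ahead of it and the grasp point (between the pads) lies 6 mm ahead of it; z points along the fingers, y is the line along which they close (so a half turn about z gives the same grasp; the last joint's range is limited). The gripper opens to 88 mm and grips with 3 to 60 N. Pads are 19 mm wide; open, the fingers measure 130 mm over their backs; the gripper's body (78 mm by 193 mm) begins 47 mm behind the grasp point.
Start: joints at [85.949, 20.546, 0.682, 0, -70.136, -16.507], TCP at [0.237, 0.632, 0.216] pointing down, gripper open.
Joint ranges: [-176.03, 176.03], [-82.01, 121.73], [-58.28, 71.71], [-173.87, 95.51], [-174.79, -0.11], [-173.66, 173.66]. Speed limits (degrees/s): [136.94, 136.94, 172.46, 180, 180, 180].

### API

Orientations are given as [roll, pitch, yaw] about the fixed x, y, z axes, in that order (R = Rz(yaw) Ry(pitch) Rx(roll)).
In Python, from plant import status, optics, job gives the robot as it stands. The module is installed in compiled form; this text tells all that it offers.
- The arm moves only by the shell command python3 -m pendant 'ROWS'. ROWS is a JSON list of rows, 1 to 8 of them, each of 5 numbers: dx, dy, dz in m, then a turn about the tool's z in degrees, then the finger opening in m; each row is the pose to reach, as a shift and turn from the pose commanded when the command began, along the tool's axes at that moment; what a row does not reach only later rows make up. A row lasts 1/8 s, in which the tool goes at most 0.0625 m and 10.7 degrees, less where a joint would pass 70% of its speed; a pose out of reach is approached as far as the arm can. The fingers move at their own pace and stop on an object; the grip force is fixed at half the most. Time passes only in rows, so rows that do not move let the fingers close. It prints the time, the measured TCP pose, the force, the opening and the grip force at its end.
- status.get_obs(): the state, without advancing time (a new reading comes with each control period).
- optics.snapshot(name): name is "scene" or "top"; returns a dict with "frame" (480x640x3 uint8, red, green, blue), "z_map" (480x640 float32, m along the optical axis (not along the pixel's ray), 0 where there is no reading), "fovy" (degrees; the focal length in pixels is half the picture's height over the tangent of half this angle, whatever the lens; pixels are square), "cx", "cy" (the principal point, pixels), "k1" (the pictures are not rectified: a ray, as slopes to the right and down, at radius r is drawn at 1 + k1 r^2 times it, then the intrinsics apply), "R" (3x3) and "t" (3): a world point X has camera coordinates R X + t. Camera axes: x right, y down, z forward; pixel columns grow to the right and rows downward; lengths in m; the calibration is good to about 2 mm. A picture is of the moment at which its call begins.
- job.close_job(): hands the job in; it is judged then, once.
The state is a dict: "clock": time; "joint_pos": joint angles; "qvel": joint speeds; "tau": joint torques, N m; "tool_pos": TCP position; "orientation": TCP orientation; "force": force on the tool from outside, world axes, zero at the start; "moment": the same for the moment, N m; "opening": finger opening in m; "gripper_force": force on a finger pad.
Only numpy, scipy, OpenCV 4.12 (cv2) and the standard library are available. Lean on these libraries where they do the work, as an engineer would, in place of code of your own. Each camera call takes 0.05 s, during which the arm holds its last target. There are 200 camera calls.

### The job

Take the hand mirror by its grip out of the white rack and slide it gently, lower edge first and with its mirror glass towards the camera, right down into the slot of the reading stand's turntable. Then turn mirror and turntable together until the camera sees the small medicine box in the middle of the mirror (the geared dark steel pointer under the turntable shows where its reflected gaze goes); the turntable springs back when let go, so finish while still gripping the mirror and holding it steady at that angle. Leave the box and the other things around where they stand.

Things in the scene. Friction and masses are not known exactly. Their poses are not given: they have to be found in the camera images.
- mirror: hand mirror: upright black plate 5 mm thick (x), 70 wide (y), 95 tall, pale mirror glass 62 x 62 mm on its -x face only (+x face plain black); on top a ribbed black grip block 12 mm thick (x), 40 wide (y), 93 to 131 mm above the lower edge. Origin: middle of the lower edge; z up to the grip. 90 g. Starts upright in the rack, lower edge 12 mm above the worktop.
- mirror_grip (a point): the middle of the mirror's grip block, 115 mm above the plate's lower edge, axes as the mirror's
- mirror_front (a point): the middle of the mirror glass, on the plate's -x face, 62 mm above the lower edge
- rack: the fixed white storage rack, 60 x 100 mm foot, with one upright slot 7 mm wide along its y; slot floor 12 mm and slot rim 36 mm above the worktop. Origin: middle of its underside, right under the slot. The mirror stands in it with its axes parallel to the rack's.
- stand: fixed reading stand: aluminium base plate 270 x 96 x 10 mm, turntable at one end, grey camera at the other. Origin: at worktop level under the turntable's upright axis. The camera (46 x 56 mm, top 91 mm above the worktop) is 180 mm from the axis on the -x side, lens 66 mm above the worktop, and looks along the stand's +x at the axis.
- slot_floor (a point): middle of the turntable's slot floor, on the axis, 22 mm above the worktop; turns with the turntable (steel disc 88 mm across); at rest its axes are the stand's. The slot runs along its y: 7 mm wide, 76 long, 26 deep between grey jaws; above, lips slope out to an 18 mm mouth 36 mm above the floor. The mirror goes in with its axes parallel to these, glass to -x.
- turntable (a joint): turn of the turntable in rad: 0 at rest (mirror square to the camera), positive counter-clockwise from above, stops at -1.05 and 1.05; a weak spring, 0.12 N m per rad, draws it back to 0. The mirror can sit about 0.03 rad askew in the slot: this value, not the gripper's angle, tells where the reflection goes.
- sight_axis (a point): hub of the dark steel sight pointer, a thin flat arm just above the base plate, tip 111 mm from the axis. Site on the turntable axis, 10 mm above the worktop; its +x runs along the arm and shows where the camera's gaze goes off the mirror. At turntable 0 it points at the camera (the stand's -x); it is geared to turn about z by twice the turntable's angle, as a reflection does.
- pill_box: the small upright medicine carton that the camera is to see, 24 x 36 mm and 81 mm tall, loose; origin at the middle of its underside. It stands to one side of the stand, left or right, 140 to 210 mm from the turntable's axis; the tablet tube stands on the other side.
- pill_tube: bystander: round upright orange tablet tube with white cap, 34 mm across, 146 mm tall, on the other side of the stand; loose; origin at its underside
- wipes_box: bystander: small white and blue carton 52 x 60 x 57 mm beyond the rack; loose; origin at its underside
- sticker_roll: bystander: roll of white labels lying flat, 69 mm across, 30 mm tall, on the robot's side of the rack; loose; origin at its underside
Things that resemble listed ones, but are neither listed nor needed, are in the scene too. Of the things like the mirror, leave any that is orange or purple; of the rest the smaller one is meant.

How it is judged:
By the outcome, as a careful person would: the job done as asked, in the order asked, and still so for the second after the job is handed in, while the arm keeps its last pose, push and grip.
It also fails if it takes over 45 s, if anything falls off the work surface, if the arm or the gripper's body presses on something with over 40 N, if the wrist force passes 120 N, or if a joint passes its speed limit or range.

## Working session

There is one attempt and no reset: what is moved stays moved. The work goes in short steps, Python scripts to look and compute and a shell command to move; the robot and the scene stay as the last step left them, time stands still between calls to the robot, and variables do not carry over. Pictures are saved under pics/ and viewed, at most 10 in all, crops included, and the job is handed in when it is done.

```bash
mkdir -p pics; cat > h.py <<'E'
import numpy as np, cv2, pickle
from plant import status, optics, job
def snap(n,save=None):
    s=optics.snapshot(n)
    if save: cv2.imwrite(f'pics/{save}.png',s['frame'][:,:,::-1]); pickle.dump(s,open(f'pics/{save}.pkl','wb'))
    return s
def K(s):
    f=240/np.tan(np.radians(s['fovy'])/2); return f
def ray(s,u,v):
    f=K(s); d=np.array([(u-s['cx'])/f,(v-s['cy'])/f]); p=d.copy()
    for _ in range(20): p=d/(1+s['k1']*(p@p))
    R=np.array(s['R']); t=np.array(s['t']); return -R.T@t, R.T@np.array([p[0],p[1],1.])
def onz(s,u,v,z):
    o,d=ray(s,u,v); return o+d*(z-o[2])/d[2]
def depthpt(s,u,v):
    o,d=ray(s,u,v); return o+d*s['z_map'][int(round(v)),int(round(u))]
def cloud(s):
    f=K(s); v,u=np.mgrid[0:480,0:640]; d=np.stack([(u-s['cx'])/f,(v-s['cy'])/f],-1); p=d.copy()
    for _ in range(20): p=d/(1+s['k1']*(p**2).sum(-1,keepdims=True))
    c=np.concatenate([p,np.ones((480,640,1))],-1)*s['z_map'][...,None]
    P=(c-np.array(s['t']))@np.array(s['R']); P[s['z_map']==0]=np.nan; return P
def proj(s,X):
    c=np.array(s['R'])@np.array(X)+np.array(s['t']); p=c[:2]/c[2]; p=p*(1+s['k1']*(p@p)); return p*K(s)+[s['cx'],s['cy']]
E
python3 - <<'E'
from h import *
for n in('scene','top'):
    s=snap(n,n+'0'); print(n,s['fovy'],s['k1'],s['cx'],s['cy'],-np.array(s['R']).T@s['t'],np.array(s['R'])[2])
print(status.get_obs())
E
```

```text
scene 48.02710202355661 -0.1456816863961323 309.62517412645656 252.38077704512466 [-0.01059347 -0.61199304  0.95327794] [ 0.42999349  0.55421521 -0.71270688]
top 57.541605481078214 -0.09333599496612216 319.6789782210116 237.99932190173513 [0.43975276 0.04894833 1.05686917] [ 0.05938187 -0.00300647 -0.99823081]
{'clock': 0.1, 'joint_pos': array([ 8.59492077e+01,  2.05860576e+01,  6.38431293e-01, -1.77133998e-02,
       -7.01356050e+01, -1.65070859e+01]), 'qvel': array([ 0.05249467, -0.13245706,  0.01654414,  0.16254649,  0.00140433,
        0.09286952]), 'tau': array([-9.45022475e-04, -5.84165347e+01,  2.93754745e+01,  7.01554298e+00,
        1.01949045e-02, -5.81516838e-05]), 'tool_pos': array([0.23689368, 0.63157536, 0.21482634]), 'orientation': array([ 1.79915467e+02, -7.68468346e-03, -2.05639036e+01]), 'force': array([ 0.06804116,  0.17977632, -0.2646749 ]), 'moment': array([-0.00800092,  0.01101292, -0.01056331]), 'gripper_force': 0.0, 'opening': 0.08768970378495816}
```

View pics/scene0.png

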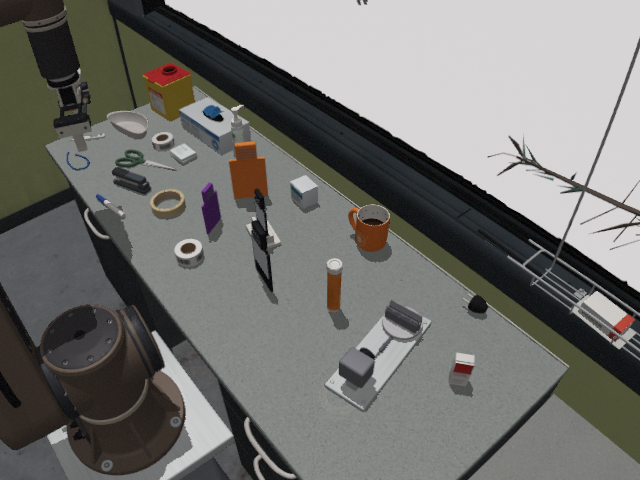

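View pics/top0.png

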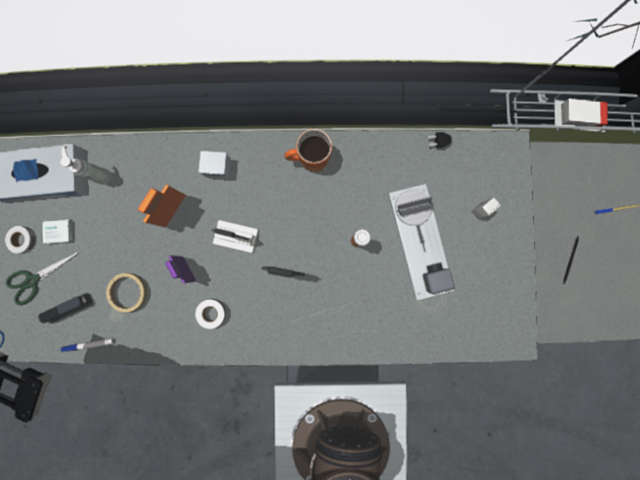

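The scene view shows a black mirror in the white rack (≈262,215), a taller black decoy in front of it (262,255), and the stand (380,355) with the tube left of it (334,285) and the red/white carton right of it (462,368). In the top view these are the rack (235,236), decoy (290,272), turntable (414,206), camera (437,278), carton (488,208) and tube (362,239).

```bash
cat > m.py <<'E'
from h import *
T=pickle.load(open('pics/top0.pkl','rb')); S=pickle.load(open('pics/scene0.pkl','rb'))
for n,s,boxes in (('top',T,dict(rack=(205,215,265,260),decoy=(255,260,325,285),pill=(470,190,505,225),tube=(345,225,380,255),cam=(418,258,460,300),tt=(390,185,440,225))),
                  ('scene',S,dict(rack=(240,185,285,250),decoy=(248,215,280,292),pill=(448,348,480,388),tube=(322,255,345,315)))):
    P=cloud(s)
    for k,(a,b,c,d) in boxes.items():
        Q=P[b:d,a:c].reshape(-1,3); C=s['frame'][b:d,a:c].reshape(-1,3).astype(int)
        if k in('rack','decoy'): m=(C.max(1)<75)&(Q[:,2]>.05)
        else: m=Q[:,2]>(.02)
        Q=Q[m]; print(n,k,len(Q),np.percentile(Q,[1,50,99],axis=0).round(3).tolist())
        ztop=np.percentile(Q[:,2],99); U=Q[Q[:,2]>ztop-.008]
        r=cv2.minAreaRect((U[:,:2]*1000).astype(np.float32)); print('   top',ztop.round(4),len(U),np.round(r[0],1),np.round(r[1],1),round(r[2],1))
E
python3 m.py
python3 - <<'E'
from h import *
T=pickle.load(open('pics/top0.pkl','rb'));S=pickle.load(open('pics/scene0.pkl','rb'))
a=cv2.resize(T['frame'][170:310,340:510],None,fx=4,fy=4,interpolation=cv2.INTER_CUBIC)
cv2.imwrite('pics/c1.png',a[:,:,::-1])
a=cv2.resize(S['frame'][175:300,225:300],None,fx=4.5,fy=4.5,interpolation=cv2.INTER_CUBIC)
b=cv2.resize(T['frame'][200:290,200:330],None,fx=3.3,fy=3.3,interpolation=cv2.INTER_CUBIC)
H=max(a.shape[0],b.shape[0]);c=np.zeros((H,a.shape[1]+b.shape[1],3),np.uint8);c[:a.shape[0],:a.shape[1]]=a;c[:b.shape[0],a.shape[1]:]=b
cv2.imwrite('pics/c2.png',c[:,:,::-1])
E
```

```text
top rack 79 [[0.5, 0.217, 0.067], [0.506, 0.242, 0.141], [0.515, 0.27, 0.146]]
   top 0.1461 58 [508.3 249.1] [39.5  6.4] 74.7
top decoy 211 [[0.416, 0.084, 0.091], [0.424, 0.123, 0.168], [0.434, 0.165, 0.172]]
   top 0.1717 160 [425.1 127.8] [51.1 13.3] 79.0
top pill 298 [[0.548, -0.365, 0.022], [0.566, -0.34, 0.075], [0.588, -0.327, 0.082]]
   top 0.0818 165 [ 568.7 -347.2] [24.8 36.8] 41.6
top tube 235 [[0.481, -0.057, 0.025], [0.494, -0.039, 0.144], [0.51, -0.026, 0.148]]
   top 0.1483 193 [495.4 -41.6] [31.8 29.5] 89.5
top cam 725 [[0.375, -0.25, 0.05], [0.404, -0.215, 0.09], [0.439, -0.192, 0.094]]
   top 0.0945 504 [ 406.6 -219.7] [59.2 57.2] 12.8
top tt 901 [[0.533, -0.216, 0.02], [0.572, -0.178, 0.023], [0.615, -0.139, 0.059]]
   top 0.0595 152 [ 573.8 -178.9] [22.2 76.7] 14.8
scene rack 506 [[0.413, 0.102, 0.058], [0.426, 0.141, 0.142], [0.514, 0.282, 0.171]]
   top 0.1707 124 [423.5 127.3] [49.9 16.6] 81.3
scene decoy 437 [[0.412, 0.083, 0.053], [0.418, 0.11, 0.141], [0.502, 0.221, 0.171]]
   top 0.1707 124 [423.5 127.3] [49.9 16.6] 81.3
scene pill 533 [[0.548, -0.367, 0.021], [0.563, -0.35, 0.066], [0.585, -0.327, 0.081]]
   top 0.081 219 [ 568.8 -346.9] [27.4 36.5] 38.2
scene tube 673 [[0.479, -0.058, 0.022], [0.488, -0.05, 0.102], [0.508, -0.028, 0.148]]
   top 0.1481 168 [495.6 -41.7] [33.1 33.3] 31.9
```

View pics/c1.png

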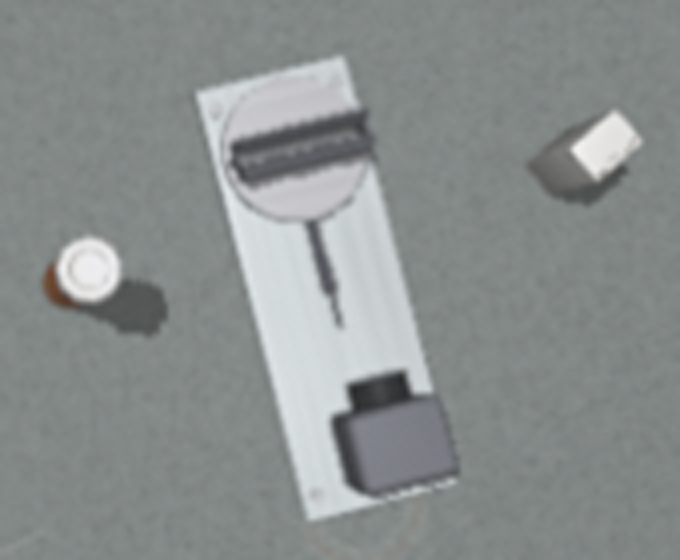

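View pics/c2.png

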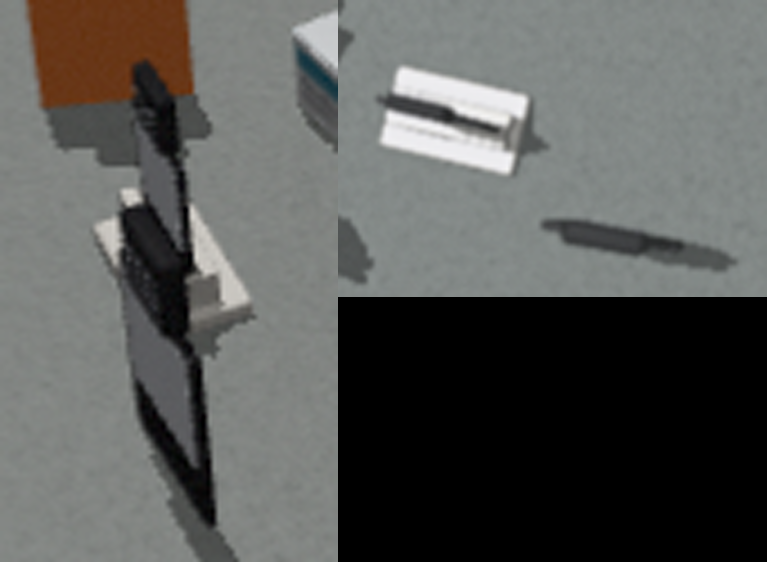

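Crops: the disc with jaws is centred near top pixel (415,207) and the pointer runs toward the camera. The rack mirror is the smaller of the two black ones (grip top z≈0.146, 40 mm wide), with its glass on the robot side. Next I refine the yaws and centres from both views.

```bash
cat > m2.py <<'E'
from h import *
T=pickle.load(open('pics/top0.pkl','rb')); S=pickle.load(open('pics/scene0.pkl','rb'))
def rect(Q): r=cv2.minAreaRect((Q[:,:2]*1000).astype(np.float32)); return np.round(r[0],1),np.round(r[1],1),round(r[2],2)
for n,s in(('top',T),('scene',S)):
    P=cloud(s); C=s['frame'].astype(int)
    def sel(x,y,z,lo=0,hi=256):
        m=(P[...,0]>x[0])&(P[...,0]<x[1])&(P[...,1]>y[0])&(P[...,1]<y[1])&(P[...,2]>z[0])&(P[...,2]<z[1])&(C.min(2)>=lo)&(C.max(2)<hi); return P[m]
    Q=sel((.34,.66),(-.29,-.10),(.006,.014)); print(n,'base',len(Q),rect(Q))
    Q=sel((.52,.63),(-.24,-.13),(.017,.026)); print('disc',len(Q),np.round(cv2.minEnclosingCircle((Q[:,:2]*1000).astype(np.float32)),1) if 0 else cv2.minEnclosingCircle((Q[:,:2]*1000).astype(np.float32)))
    Q=sel((.52,.63),(-.24,-.13),(.05,.064)); print('jaws',len(Q),rect(Q))
    Q=sel((.36,.45),(-.27,-.17),(.085,.098)); print('cam',len(Q),rect(Q))
    Q=sel((.45,.57),(.18,.31),(.006,.045),150); print('rack',len(Q),rect(Q), np.median(Q[:,2]))
    Q=sel((.48,.54),(.2,.3),(.13,.16),0,90); print('grip',len(Q),rect(Q),Q.mean(0))
    Q=sel((.48,.54),(.2,.3),(.05,.13),0,150); c=Q[:,:2]-Q[:,:2].mean(0); w=np.linalg.svd(c,full_matrices=False)[2][0]; print('plate',len(Q),Q.mean(0),np.degrees(np.arctan2(w[1],w[0])))
    Q=sel((.5,.65),(.3,.45),(.05,.3)); print('orange',rect(Q),Q[:,2].max())
    Q=sel((.53,.62),(-.38,-.31),(.076,.09)); print('pill',len(Q),rect(Q))
E
python3 m2.py
```

```text
top base 2397 (array([ 498.8, -226.9]), array([269.7, 155. ]), 13.36)
disc 725 ((572.4991455078125, -180.12420654296875), 45.22399139404297)
jaws 172 (array([ 573.8, -179. ]), array([22.2, 76.9]), 14.84)
cam 525 (array([ 407.7, -219.4]), array([62.1, 57.2]), 12.94)
rack 735 (array([508.8, 250. ]), array([99.3, 58. ]), 76.07) 0.012556630438618014
grip 73 (array([508. , 248.9]), array([40.1,  7.7]), 75.58) [0.50765186 0.2472985  0.14208182]
plate 34 [0.50462187 0.23654161 0.10349473] -103.75204351831951
orange (array([573. , 400.7]), array([18.9, 95.6]), 56.15) 0.181637258043362
pill 134 (array([ 568.5, -347.7]), array([24.8, 36.1]), 39.86)
scene base 2611 (array([ 491.5, -207. ]), array([166.7, 282.7]), 89.08)
disc 465 ((570.692626953125, -178.87481689453125), 50.379615783691406)
jaws 238 (array([ 573.7, -178.2]), array([28.7, 77.2]), 12.6)
cam 641 (array([ 405.3, -219.7]), array([58.8, 57. ]), 12.89)
rack 151 (array([508.6, 251.8]), array([105. ,  60.1]), 76.26) 0.012515555162323952
grip 86 (array([507.5, 251.1]), array([45.4, 12.6]), 76.17) [0.50570794 0.24789888 0.14004854]
plate 240 [0.5038796  0.24249205 0.08931136] -101.14512977269868
orange (array([571.5, 400.1]), array([24.6, 93.5]), 53.29) 0.18191678966871003
pill 180 (array([ 568.3, -347.3]), array([25.2, 36. ]), 39.44)
```

```bash
cat > goto.py <<'E'
import sys
from h import *
o=status.get_obs(); x,y,z,yaw=map(float,sys.argv[1:5])
p=o['tool_pos']; r,pi,a=o['orientation']; from scipy.spatial.transform import Rotation as Ro
M=Ro.from_euler('xyz',o['orientation'],degrees=True).as_matrix()
d=M.T@(np.array([x,y,z])-p); print('t',round(o['clock'],2),'pos',p.round(4),'rpy',o['orientation'].round(2),'F',o['force'].round(1),'d',d.round(4),'turn',round(-((yaw-a+180)%360-180),2),'rows',np.linalg.norm(d)/.0625)
E
python3 goto.py .508 .2495 .28 -104
python3 - <<'E'
from h import *
T=pickle.load(open('pics/top0.pkl','rb')); P=cloud(T)
m=((T['frame'].min(2)>135)&(np.abs(P[...,2]-.01)<.006)).astype(np.uint8); m[:,:380]=0; m[:,465:]=0;m[:175]=0;m[310:]=0
n,l,st,_=cv2.connectedComponentsWithStats(m); k=1+st[1:,4].argmax(); print(st[k])
c=cv2.findContours((l==k).astype(np.uint8),0,1)[0][0][:,0]
Q=np.array([onz(T,u,v,.01)[:2] for u,v in c.astype(float)])*1000
r=cv2.minAreaRect(Q.astype(np.float32)); print(r)
a=np.radians(13.5); ax=np.array([np.cos(a),np.sin(a)]); pr=(Q-r[0])@np.c_[ax,[-ax[1],ax[0]]]
for side in(1,-1):
    e=pr[(side*pr[:,1]>42)&(np.abs(pr[:,0])<125)]; f=np.polyfit(e[:,0],e[:,1],1); print(len(e),13.5+np.degrees(np.arctan(f[0])),f[1])
E
```

```text
t 0.1 pos [0.2369 0.6316 0.2148] rpy [ 1.7992e+02 -1.0000e-02 -2.0560e+01] F [ 0.1  0.2 -0.3] d [ 0.388   0.2626 -0.0647] turn 83.44 rows 7.567980142569167
[ 389  184   65  117 2457]
((491.92645263671875, -198.5923309326172), (269.0520935058594, 96.48126983642578), 13.445891380310059)
109 13.537628491032612 46.18099875889016
74 14.046782018970251 -46.01886707358249
```

```bash
python3 -m pendant '[[0,0,-0.06,0,0.088],[0.055,0.037,-0.065,10,0.088],[0.11,0.075,-0.065,20,0.088],[0.165,0.112,-0.065,30,0.088],[0.22,0.15,-0.065,40,0.088],[0.275,0.187,-0.065,50,0.088],[0.33,0.224,-0.065,60,0.088],[0.388,0.2626,-0.065,70,0.088]]'; python3 -m pendant '[[0,0,0,7,0.088],[0,0,0,13.44,0.088],[0,0,0,13.44,0.088],[0,0,0,13.44,0.088]]'; python3 goto.py .508 .2495 .133 -104
python3 - <<'E'
from h import *
import m2
E
```

```text
clock: 1.1
tool_pos: [0.4906, 0.2734, 0.2806]
orientation: [180.0, 0.0, -90.9]
force: [1.1, 1.4, 0.2]
opening: 0.0878
gripper_force: 0.0
clock: 1.6
tool_pos: [0.4897, 0.2753, 0.2805]
orientation: [180.0, -0.0, -103.8]
force: [-0.6, 0.3, 0.1]
opening: 0.0873
gripper_force: 0.0
t 1.6 pos [0.4897 0.2753 0.2805] rpy [ 1.7999e+02 -2.0000e-02 -1.0384e+02] F [-0.6  0.3  0.1] d [ 0.0206 -0.0239  0.1475] turn 0.16 rows 2.4129971550133407
top base 2397 (array([ 498.8, -226.9]), array([269.7, 155. ]), 13.36)
disc 725 ((572.4991455078125, -180.12420654296875), 45.22399139404297)
jaws 172 (array([ 573.8, -179. ]), array([22.2, 76.9]), 14.84)
cam 525 (array([ 407.7, -219.4]), array([62.1, 57.2]), 12.94)
rack 735 (array([508.8, 250. ]), array([99.3, 58. ]), 76.07) 0.012556630438618014
grip 73 (array([508. , 248.9]), array([40.1,  7.7]), 75.58) [0.50765186 0.2472985  0.14208182]
plate 34 [0.50462187 0.23654161 0.10349473] -103.75204351831951
orange (array([573. , 400.7]), array([18.9, 95.6]), 56.15) 0.181637258043362
pill 134 (array([ 568.5, -347.7]), array([24.8, 36.1]), 39.86)
scene base 2611 (array([ 491.5, -207. ]), array([166.7, 282.7]), 89.08)
disc 465 ((570.692626953125, -178.87481689453125), 50.379615783691406)
jaws 238 (array([ 573.7, -178.2]), array([28.7, 77.2]), 12.6)
cam 641 (array([ 405.3, -219.7]), array([58.8, 57. ]), 12.89)
rack 151 (array([508.6, 251.8]), array([105. ,  60.1]), 76.26) 0.012515555162323952
grip 86 (array([507.5, 251.1]), array([45.4, 12.6]), 76.17) [0.50570794 0.24789888 0.14004854]
plate 240 [0.5038796  0.24249205 0.08931136] -101.14512977269868
orange (array([571.5, 400.1]), array([24.6, 93.5]), 53.29) 0.18191678966871003
pill 180 (array([ 568.3, -347.3]), array([25.2, 36. ]), 39.44)
```

```bash
python3 -m pendant '[[0.0206,-0.0239,0,0.16,0.088],[0.0206,-0.0239,0.05,0.16,0.06],[0.0206,-0.0239,0.1,0.16,0.04],[0.0206,-0.0239,0.135,0.16,0.03],[0.0206,-0.0239,0.1475,0.16,0.03],[0.0206,-0.0239,0.1475,0.16,0.03],[0.0206,-0.0239,0.1475,0.16,0.03]]'; python3 goto.py .508 .2495 .133 -104
python3 - <<'E'
from h import *
s=snap('scene','s1');t=snap('top','t1'); 
o=proj(s,[.508,.2495,.13]).astype(int);print(o)
a=cv2.resize(s['frame'][o[1]-60:o[1]+60,o[0]-60:o[0]+60],None,fx=4.5,fy=4.5,interpolation=cv2.INTER_CUBIC)
cv2.imwrite('pics/c3.png',a[:,:,::-1])
E
```

```text
clock: 2.48
tool_pos: [0.509, 0.2503, 0.1348]
orientation: [-179.9, 0.1, -104.1]
force: [0.5, -0.2, -0.6]
opening: 0.0337
gripper_force: 0.0
t 2.48 pos [0.509  0.2503 0.1348] rpy [-1.7991e+02  1.1000e-01 -1.0410e+02] F [ 0.5 -0.2 -0.6] d [0.001  0.0008 0.0018] turn -0.1 rows 0.035350151000252406
[259 197]
```

View pics/c3.png

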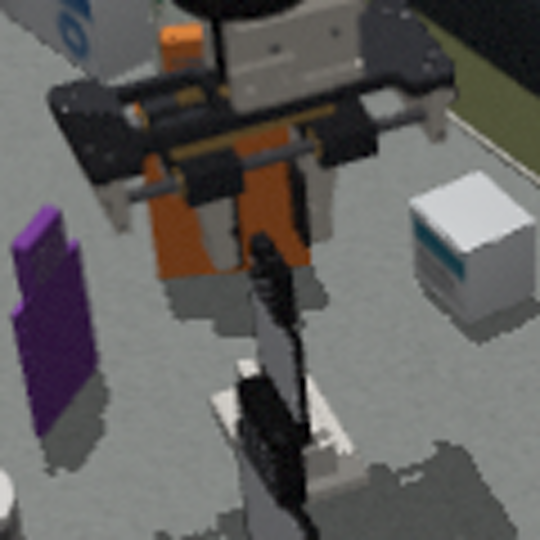

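The crop shows the fingers straddling the grip, but toward its far end or a bit high (tips near crop (225,262) and (318,240), grip at (275,280)). I'll check with the depth map.

```bash
python3 - <<'E'
from h import *
s=pickle.load(open('pics/s1.pkl','rb')); P=cloud(s); C=s['frame'].astype(int)
pos=np.array([.509,.2503,0]); a=np.radians(-14.1); X=np.array([np.cos(a),np.sin(a)]); Y=np.array([-X[1],X[0]])
L=np.stack([(P[...,:2]-pos[:2])@X,(P[...,:2]-pos[:2])@Y,P[...,2]],-1)*1000
m=(np.abs(L[...,0])<60)&(np.abs(L[...,1])<60)&(L[...,2]>60)&(L[...,2]<175)
for z0 in range(60,175,8):
    q=m&(L[...,2]>=z0)&(L[...,2]<z0+8)
    for nm,k in(('dark',C.max(2)<75),('light',C.max(2)>=75)):
        Q=L[q&k]
        if len(Q)>4: print(z0,nm,len(Q),'x',np.percentile(Q[:,0],[2,25,50,75,98]).round(),'y',np.percentile(Q[:,1],[2,50,98]).round())
E
```

```text
60 dark 5 x [-4. -3. -2. -1.  0.] y [-34. -32.  29.]
60 light 15 x [-5. -4. -3. -3. -2.] y [-25.   1.  26.]
68 dark 5 x [-3. -2. -2. -0.  0.] y [-34. -33. -31.]
68 light 19 x [-5. -4. -3. -3. -3.] y [-31.   1.  31.]
76 dark 8 x [-4. -3. -2.  0.  2.] y [-36. -32.  22.]
76 light 18 x [-5. -4. -3. -3. -3.] y [-28.   1.  30.]
84 dark 6 x [-3. -2. -1.  0.  1.] y [-35. -33. -30.]
84 light 20 x [-4. -4. -4. -3. -3.] y [-31.  -1.  27.]
92 dark 10 x [-4. -3. -3. -1.  1.] y [-34. -32.  16.]
92 light 15 x [-5. -4. -3. -3. -2.] y [-26.  -7.  34.]
100 dark 16 x [-4. -3. -2.  0.  2.] y [-34. -24.  33.]
108 dark 27 x [-8. -7. -4. -2.  4.] y [-31. -17.  25.]
116 dark 21 x [-8. -7. -3.  1.  6.] y [-21. -15.   5.]
124 dark 23 x [-8. -7. -6. -4.  3.] y [-21. -10.  16.]
132 dark 30 x [-8. -7. -5. -1.  4.] y [-21. -16.  15.]
140 dark 49 x [-7. -5. -2.  1.  4.] y [-18.  -0.  17.]
148 dark 14 x [-20.  -9.  16.  17.  20.] y [-10.  -6.   7.]
148 light 32 x [-34. -30. -24.  24.  32.] y [-12.  -8.  11.]
156 dark 16 x [-22. -18.  16.  17.  21.] y [-10.  -5.   4.]
156 light 29 x [-34. -30.  17.  27.  32.] y [-12.  -8.  13.]
164 dark 16 x [-21.   6.  16.  17.  22.] y [-11.  -4.   8.]
164 light 34 x [-34. -30. -24.  25.  32.] y [-12.  -8.   6.]
172 dark 7 x [-22.  -2.  16.  17.  18.] y [-8. -7.  7.]
172 light 10 x [-35. -32. -26.  26.  28.] y [-14.  -9.   2.]
```

```bash
python3 - <<'E'
from h import *
pos=np.array([.509,.2503,0]); a=np.radians(-14.1); X=np.array([np.cos(a),np.sin(a)]); Y=np.array([-X[1],X[0]])
for n in('s1','t1'):
    s=pickle.load(open(f'pics/{n}.pkl','rb')); P=cloud(s)
    L=np.stack([(P[...,:2]-pos[:2])@X,(P[...,:2]-pos[:2])@Y,P[...,2]],-1)*1000
    for sg in(1,-1):
        m=(sg*L[...,0]>12)&(sg*L[...,0]<40)&(np.abs(L[...,1])<25)&(L[...,2]>60)&(L[...,2]<190)
        v,u=np.nonzero(m); Q=L[m]; i=np.argsort(Q[:,2])[:8]; print(n,sg,len(Q),[(u[k],v[k],Q[k].round().tolist()) for k in i])
    print(proj(s,[.509,.2503,.11]),proj(s,[.509,.2503,.146]))
o=status.get_obs();print(o['tool_pos'],o['joint_pos'])
E
```

```text
s1 1 133 [(np.int64(264), np.int64(188), [16.0, 6.0, 148.0]), (np.int64(266), np.int64(191), [16.0, -7.0, 148.0]), (np.int64(272), np.int64(189), [32.0, -6.0, 148.0]), (np.int64(267), np.int64(191), [18.0, -10.0, 149.0]), (np.int64(270), np.int64(190), [26.0, -9.0, 149.0]), (np.int64(264), np.int64(187), [17.0, 7.0, 150.0]), (np.int64(267), np.int64(190), [19.0, -7.0, 150.0]), (np.int64(265), np.int64(189), [16.0, -2.0, 151.0])]
s1 -1 120 [(np.int64(252), np.int64(196), [-20.0, -7.0, 146.0]), (np.int64(250), np.int64(196), [-25.0, -9.0, 149.0]), (np.int64(249), np.int64(196), [-27.0, -8.0, 149.0]), (np.int64(251), np.int64(195), [-22.0, -8.0, 150.0]), (np.int64(250), np.int64(195), [-24.0, -7.0, 150.0]), (np.int64(252), np.int64(195), [-20.0, -10.0, 151.0]), (np.int64(246), np.int64(195), [-33.0, -4.0, 151.0]), (np.int64(244), np.int64(192), [-34.0, 9.0, 151.0])]
[259.88371075 203.46093098] [258.69925148 191.89325592]
t1 1 4 [(np.int64(227), np.int64(223), [19.0, -9.0, 163.0]), (np.int64(228), np.int64(223), [20.0, -11.0, 165.0]), (np.int64(227), np.int64(225), [15.0, -11.0, 167.0]), (np.int64(227), np.int64(224), [17.0, -11.0, 169.0])]
t1 -1 1 [(np.int64(223), np.int64(240), [-17.0, -10.0, 166.0])]
[225.9598465  232.86718437] [222.34728258 231.64772726]
[0.50881516 0.25008727 0.13470943] [ 4.59583503e+01  1.41990595e+01 -1.96785181e+01  1.74241082e-02
 -5.59757951e+01 -6.00997226e+01]
```

```bash
python3 - <<'E'
from h import *
snap('scene','s2')
for n,p in(('scene0',[.2369,.6316]),('s2',[.509,.2503])):
    s=pickle.load(open(f'pics/{n}.pkl','rb')); P=cloud(s)
    d=np.hypot(P[...,0]-p[0],P[...,1]-p[1]); h=np.histogram(P[...,2][d<.05],bins=np.arange(.0,.32,.01)); print(n,h[0].tolist())
    print(proj(s,[*p,.19]),proj(s,[*p,.11]))
E
```

```text
scene0 [241, 111, 0, 0, 0, 0, 0, 0, 0, 0, 0, 0, 0, 0, 0, 0, 0, 0, 0, 0, 0, 0, 0, 2, 1, 0, 0, 6, 11, 0, 36]
[ 86.87099544 150.73631584] [ 95.38133312 175.46539732]
s2 [145, 119, 21, 80, 29, 32, 29, 30, 32, 27, 31, 28, 32, 33, 65, 56, 58, 61, 60, 49, 9, 35, 110, 225, 149, 225, 122, 136, 103, 15, 104]
[257.19834304 177.14662054] [259.88371075 203.46093098]
```

The fingertips really stand about 37 mm higher than the reported TCP implies. The start picture shows the same offset, while the mirror and table heights agree with the text. I'll descend by the camera instead, in stages.

```bash
python3 -m pendant '[[0,0,0.01,0,0.034],[0,0,0.02,0,0.034],[0,0,0.02,0,0.034]]'; cat > fing.py <<'E'
from h import *
import sys
s=snap('scene'); P=cloud(s); o=status.get_obs(); pos=o['tool_pos']; a=np.radians(o['orientation'][2]+90); X=np.array([np.cos(a),np.sin(a)]); Y=np.array([-X[1],X[0]])
L=np.stack([(P[...,:2]-pos[:2])@X,(P[...,:2]-pos[:2])@Y,P[...,2]],-1)*1000
w=o['opening']*500
for sg in(1,-1):
    m=(sg*L[...,0]>max(w-3,9))&(sg*L[...,0]<w+18)&(np.abs(L[...,1])<20)&(L[...,2]>60)&(L[...,2]<190)
    print(sg,np.sort(L[m][:,2])[:5].round())
m=(np.abs(L[...,0])<9)&(np.abs(L[...,1])<45)&(L[...,2]>60)&(L[...,2]<145+1000*float((sys.argv+['0'])[1]))&(s['frame'].max(2)<75); print('top',np.percentile(L[m][:,2],98),L[m].mean(0))
print(pos,o['opening'],o['force'],o['gripper_force'],o['clock'])
E
python3 fing.py
```

```text
clock: 3.0
tool_pos: [0.5074, 0.2488, 0.1118]
orientation: [179.9, -0.1, -104.2]
force: [-0.3, 0.5, -0.3]
opening: 0.0337
gripper_force: 0.0
1 [123. 125. 126. 126. 126.]
-1 [124. 125. 128. 128. 129.]
top 144.51922666762408 [ -1.88290675  -9.30377553 119.18503484]
[0.50779509 0.24906394 0.11242541] 0.0337390837838267 [-0.5145097  -0.5707788   0.02216772] 0.0 3.05
```

```bash
python3 -m pendant '[[0,0,0.008,0,0.034],[0,0,0.015,0,0.03],[0,0,0.015,0,0.02],[0,0,0.015,0,0.016],[0,0,0.015,0,0.014]]'; python3 fing.py
```

```text
clock: 3.68
tool_pos: [0.5083, 0.2496, 0.0984]
orientation: [-180.0, 0.0, -104.2]
force: [-0.5, 0.0, -0.5]
opening: 0.0147
gripper_force: 0.0
1 [110. 112. 113. 114. 116.]
-1 [111. 112. 113. 113. 114.]
top 144.33709373536706 [ -0.95312418 -15.38424867 118.16018808]
[0.50825351 0.24954117 0.09840306] 0.014210889854492837 [ 0.70398718  0.09491355 -0.02032468] 0.0 3.725
```

```bash
python3 -m pendant '[[0,0,0,0,0.008],[0,0,0,0,0.0],[0,0,0,0,0.0],[0,0,0,0,0.0]]'; python3 fing.py
```

```text
clock: 4.22
tool_pos: [0.5082, 0.2495, 0.0984]
orientation: [-180.0, 0.0, -104.2]
force: [0.0, -0.1, 2.8]
opening: 0.0119
gripper_force: 30.0
1 [110. 112. 112. 114. 115.]
-1 [111. 113. 113. 114. 114.]
top 144.45917295119705 [ -1.47440588 -16.37273054 117.35670845]
[0.50822828 0.24951249 0.0983663 ] 0.01184369591884817 [-0.81156974 -0.34722205  2.29548086] 29.9887552857399 4.275
```

```bash
python3 -m pendant '[[0,0,-0.012,0,0],[0,0,-0.026,0,0],[0,0,-0.05,0,0],[0,0,-0.09,0,0],[0,0,-0.13,0,0],[0,0,-0.16,0,0],[0,0,-0.16,0,0]]'; python3 fing.py 0.17
python3 - <<'E'
from h import *
s=snap('scene','s3'); snap('top','t3'); P=cloud(s); C=s['frame'].astype(int); o=status.get_obs(); pos=o['tool_pos']; a=np.radians(o['orientation'][2]+90); X=np.array([np.cos(a),np.sin(a)]); Y=np.array([-X[1],X[0]])
L=np.stack([(P[...,:2]-pos[:2])@X,(P[...,:2]-pos[:2])@Y,P[...,2]-pos[2]],-1)*1000
m=(np.abs(L[...,0])<12)&(np.abs(L[...,1])<45)&(L[...,2]>-110)&(L[...,2]<5)
Q=L[m]; print(len(Q)); 
for z in range(-100,10,10):
    q=Q[(Q[:,2]>=z)&(Q[:,2]<z+10)]
    if len(q): print(z,len(q),np.percentile(q,[2,50,98],axis=0).round(1).tolist())
f=np.linalg.lstsq(np.c_[Q[Q[:,2]<-15][:,1:],np.ones((Q[:,2]<-15).sum())],Q[Q[:,2]<-15][:,0],rcond=None)[0]; print('plane slopes',f)
E
python3 goto.py .5736 -.179 .27 -76.4
```

```text
clock: 5.15
tool_pos: [0.5091, 0.2502, 0.262]
orientation: [-179.8, 0.3, -104.1]
force: [0.4, 0.4, -1.4]
opening: 0.0118
gripper_force: 30.0
1 []
-1 []
top 310.0613026598156 [ -0.87087589 -12.60734444 252.27403499]
[0.5082216  0.24971043 0.25991875] 0.011586710548031775 [ 0.46859618  0.61102128 -1.33773109] 29.985633194446564 5.2
313
-90 13 [[-2.9, -30.5, -84.8], [-1.8, -14.0, -81.6], [2.6, 34.0, -80.3]]
-80 33 [[-3.6, -32.9, -79.0], [-2.5, 0.8, -74.9], [0.5, 34.4, -70.9]]
-70 38 [[-3.9, -31.9, -69.2], [-2.7, -9.1, -64.5], [1.2, 34.6, -60.4]]
-60 37 [[-3.5, -32.3, -59.6], [-2.5, -4.0, -55.6], [1.6, 36.8, -50.3]]
-50 37 [[-4.1, -34.3, -49.5], [-2.7, -6.0, -44.6], [1.0, 33.4, -40.6]]
-40 38 [[-3.9, -33.2, -39.3], [-2.6, -5.6, -35.5], [1.2, 36.4, -30.7]]
-30 37 [[-4.6, -33.0, -29.3], [-2.6, -10.7, -24.5], [1.4, 31.5, -20.1]]
-20 35 [[-3.9, -32.1, -19.9], [-2.7, -7.1, -14.9], [0.3, 26.7, -10.5]]
-10 32 [[-4.4, -33.3, -9.7], [-2.4, -21.3, -5.2], [1.1, 15.4, -0.3]]
0 13 [[-4.4, -31.6, 0.5], [-1.7, -24.8, 2.4], [1.7, 1.3, 4.5]]
plane slopes [-0.02422294 -0.00712788 -2.72662793]
t 5.3 pos [0.5075 0.2492 0.2578] rpy [ 1.7995e+02 -2.0000e-02 -1.0417e+02] F [-0.2 -0.2 -1.6] d [ 0.399  -0.1688 -0.0122] turn -27.77 rows 6.9345788170376
```

```bash
python3 -m pendant '[[0.04,-0.017,-0.012,0,0],[0.09,-0.038,-0.012,-4,0],[0.145,-0.061,-0.012,-8,0],[0.2,-0.085,-0.012,-12,0],[0.255,-0.108,-0.012,-16,0],[0.31,-0.131,-0.012,-20,0],[0.36,-0.152,-0.012,-24,0],[0.399,-0.1688,-0.012,-27.77,0]]'; python3 -m pendant '[[0,0,0,0,0],[0,0,0,0,0]]'; python3 goto.py .5736 -.179 .16 -76.4
```

```text
clock: 6.3
tool_pos: [0.5735, -0.1809, 0.2688]
orientation: [179.9, 0.0, -76.3]
force: [0.4, 1.4, -0.8]
opening: 0.0118
gripper_force: 30.0
clock: 6.55
tool_pos: [0.5736, -0.1787, 0.269]
orientation: [179.9, 0.0, -76.5]
force: [1.1, 0.6, -0.4]
opening: 0.0117
gripper_force: 30.0
t 6.55 pos [ 0.5736 -0.1787  0.269 ] rpy [ 1.7989e+02  4.0000e-02 -7.6460e+01] F [ 1.1  0.6 -0.4] d [ 3.00e-04 -1.00e-04  1.09e-01] turn -0.06 rows 1.7440083892950635
```

```bash
python3 -m pendant '[[0,0,0.04,0,0],[0,0,0.08,0,0],[0,0,0.105,0,0],[0,0,0.114,0,0],[0,0,0.114,0,0],[0,0,0.114,0,0]]'
cat > rel.py <<'E'
from h import *
for n in('scene','top'):
    s=snap(n,'rel_'+n); P=cloud(s); o=status.get_obs(); pos=o['tool_pos']; a=np.radians(o['orientation'][2]+90); X=np.array([np.cos(a),np.sin(a)]); Y=np.array([-X[1],X[0]])
    W=P*1000; L=np.stack([(P[...,:2]-pos[:2])@X,(P[...,:2]-pos[:2])@Y,P[...,2]-pos[2]],-1)*1000
    def rep(nm,m):
        Q=L[m]
        if len(Q)<8: return print(nm,len(Q))
        g=(W[...,2][m]); f=np.linalg.lstsq(np.c_[Q[:,1:],np.ones(len(Q))],Q[:,0],rcond=None)[0]
        r=cv2.minAreaRect(W[m][:,:2].astype(np.float32)); print(n,nm,len(Q),'x',np.percentile(Q[:,0],[2,50,98]).round(1),'y',np.percentile(Q[:,1],[2,50,98]).round(1),'z',np.percentile(g,[2,98]).round(1),'slope y,z',f[:2].round(3),np.round(r[0],1),np.round(r[1],1),round(r[2],1))
    b=(np.abs(L[...,0])<13)&(np.abs(L[...,1])<48)
    rep('mirror',b&(L[...,2]>-80)&(L[...,2]<-5)&(np.abs(L[...,0])<6))
    rep('jawtop',(np.abs(L[...,0])<20)&(np.abs(L[...,1])<48)&(W[...,2]>52)&(W[...,2]<63))
    rep('jaw-',(np.abs(L[...,0]+9)<5.5)&(np.abs(L[...,1])<48)&(W[...,2]>52)&(W[...,2]<63))
    rep('disc',(np.hypot(L[...,0],L[...,1])<55)&(W[...,2]>17)&(W[...,2]<26))
    f=s['frame']; c=proj(s,[*pos[:2],.08]).astype(int); I=f[max(c[1]-50,0):c[1]+50,c[0]-50:c[0]+50]
    cv2.imwrite(f'pics/r_{n}.png',cv2.resize(I,None,fx=4,fy=4,interpolation=cv2.INTER_CUBIC)[:,:,::-1])
print(pos,o['orientation'],o['force'],o['clock'])
a=[cv2.imread(f'pics/r_{n}.png') for n in('scene','top')]; cv2.imwrite('pics/r.png',np.hstack(a))
E
python3 rel.py
```

```text
clock: 7.3
tool_pos: [0.575, -0.1785, 0.1575]
orientation: [-179.9, -0.0, -76.4]
force: [0.1, -0.1, 0.1]
opening: 0.0124
gripper_force: 30.0
scene mirror 617 x [-4.6 -1.9  1.1] y [-32.   -5.8  34.4] z [ 79.5 149.6] slope y,z [ 0.005 -0.011] [ 572.4 -177.5] [10.1 70.1] 17.2
scene jawtop 148 x [-12.1   6.3  10.8] y [-36.9  -4.7  37.3] z [52.1 60.2] slope y,z [-0.061 -1.342] [ 574.5 -178.3] [24.2 76.4] 14.6
scene jaw- 50 x [-12.2  -9.4  -7.6] y [-37.2  -1.   37.2] z [52.6 60.2] slope y,z [-0.012 -0.392] [ 565.8 -180.6] [ 5.9 75.4] 14.2
scene disc 443 x [-42.4 -22.7   9.2] y [-40.5  -3.   37. ] z [17.7 25.7] slope y,z [-0.131  0.031] [ 560. -187.] [56.  85.9] 31.8
top mirror 53 x [-3.8 -3.1  1.2] y [ 3.5 29.9 35.9] z [ 80.8 151. ] slope y,z [ 0.081 -0.008] [ 568.2 -161.9] [ 4.9 36.6] 7.9
top jawtop 62 x [-12.1  -8.5   9.2] y [-7.8 22.8 38.1] z [52.6 60.8] slope y,z [0.26  0.026] [ 570.1 -165. ] [21.4 48.5] 12.7
top jaw- 43 x [-12.1  -9.9  -7.1] y [-8.2 14.2 38.2] z [52.7 60.5] slope y,z [-0.002 -0.494] [ 562.3 -166.8] [ 5.4 48.5] 13.8
top disc 536 x [-42.4 -13.9  34.3] y [-24.6   6.3  39.7] z [18.1 25.2] slope y,z [0.022 0.031] [ 570.1 -173. ] [83.3 71.6] 11.9
[ 0.57489388 -0.17868685  0.15741535] [-1.79888259e+02 -3.39335522e-02 -7.63767312e+01] [-0.29469392  0.45919004 -0.57787512] 7.4
```

View pics/r.png

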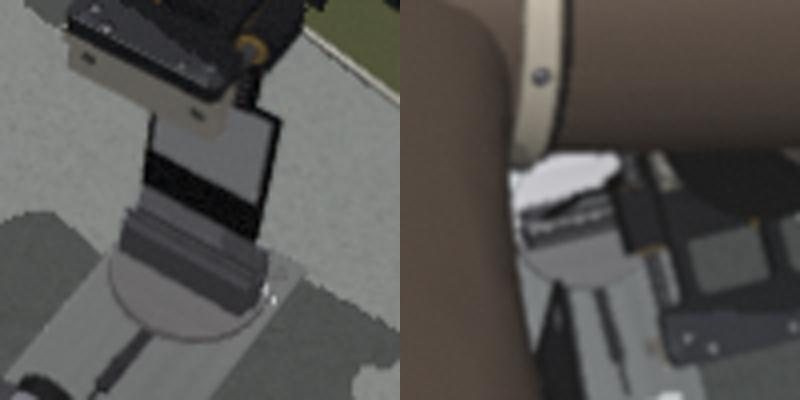

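The glass faces the camera and the plate hangs just above the jaws, about 1 mm off centre. I apply a small correction and lower gently.

```bash
python3 -m pendant '[[0.0007,0.001,0.004,-0.5,0],[0.0007,0.001,0.010,-0.5,0],[0.0007,0.001,0.015,-0.5,0],[0.0007,0.001,0.020,-0.5,0],[0.0007,0.001,0.020,-0.5,0]]'; python3 rel.py
```

```text
clock: 8.02
tool_pos: [0.5732, -0.1797, 0.1356]
orientation: [180.0, 0.0, -75.9]
force: [-0.7, -0.8, -0.9]
opening: 0.0118
gripper_force: 30.0
scene mirror 561 x [-4.8 -1.9  1.3] y [-31.8  -7.   34.7] z [ 57.4 127.3] slope y,z [-0.003 -0.019] [ 570.9 -178.4] [ 8.9 70.7] 15.6
scene jawtop 162 x [-9.6 -2.2 11.7] y [-35.3  -3.2  35.8] z [52.2 62.6] slope y,z [-0.068 -0.143] [ 572.5 -178.7] [22.2 77.1] 17.7
scene jaw- 57 x [-10.   -7.8  -3.8] y [-35.3  -4.7  36.8] z [52.6 62.1] slope y,z [-0.005 -0.091] [ 566.1 -179.6] [ 7.1 74.8] 13.3
scene disc 443 x [-40.5 -20.6   9.7] y [-40.5  -4.2  38.3] z [17.8 25.6] slope y,z [-0.119  0.368] [ 558.7 -189.1] [57.6 85.6] 34.2
top mirror 47 x [-4.1 -3.5  0.8] y [ 6.9 30.2 35.9] z [ 58.2 127.9] slope y,z [ 0.089 -0.01 ] [ 565.4 -161.9] [ 4.3 34.3] 6.5
top jawtop 81 x [-10.5  -3.6  11.2] y [-1.7 22.5 38.2] z [52.4 61.1] slope y,z [0.098 0.263] [ 569.3 -161.9] [22.2 42. ] 13.2
top jaw- 41 x [-10.6  -8.1  -3.7] y [-2.3 19.5 38.6] z [52.2 61. ] slope y,z [ 0.008 -0.192] [ 562.  -163.7] [ 7.1 42. ] 13.2
top disc 432 x [-41.  -14.8  31.5] y [-17.6  10.6  41.6] z [18.1 25. ] slope y,z [0.145 0.387] [ 566.6 -170.1] [77.6 66.6] 12.1
[ 0.57337503 -0.17969058  0.13609727] [ 1.79983651e+02 -1.20208120e-03 -7.58834574e+01] [-0.06543981 -0.11021074 -0.42608763] 8.125
```

```bash
python3 -m pendant '[[0,-0.0005,0.004,0,0],[0,-0.0005,0.008,0,0],[0,-0.0005,0.012,0,0],[0,-0.0005,0.012,0,0]]'; python3 -c "
from h import *
o=status.get_obs();print(o['tool_pos'],o['force'],o['moment'])"
```

```text
clock: 8.62
tool_pos: [0.5738, -0.1795, 0.1237]
orientation: [180.0, 0.0, -75.9]
force: [-0.6, 1.3, -1.2]
opening: 0.0118
gripper_force: 30.0
[ 0.57376325 -0.17950499  0.12373451] [-0.58729757  1.30760997 -1.21813057] [ 0.06095451 -0.1371207   0.00312683]
```

```bash
python3 -m pendant '[[0,0,0.004,0,0],[0,0,0.008,0,0],[0,0,0.012,0,0],[0,0,0.012,0,0]]'; python3 -m pendant '[[0,0,0.0015,0,0],[0,0,0.003,0,0],[0,0,0.003,0,0]]';  python3 fing.py
```

```text
clock: 9.12
tool_pos: [0.5738, -0.1795, 0.1118]
orientation: [180.0, 0.0, -75.9]
force: [-0.5, -1.3, -1.3]
opening: 0.0116
gripper_force: 30.0
clock: 9.5
tool_pos: [0.5738, -0.1795, 0.1091]
orientation: [180.0, 0.0, -75.9]
force: [0.6, 0.0, 0.2]
opening: 0.0121
gripper_force: 30.0
1 []
-1 [ 60. 128.]
top 143.72548908688603 [ -2.00185494 -19.8440251  106.86076332]
[ 0.57384784 -0.17953116  0.1091378 ] 0.011622896349175882 [-0.15333056  0.36437722 -0.71092617] 29.98593360185623 9.55
```

```bash
python3 -m pendant '[[0,0,0.0008,0,0],[0,0,0.0015,0,0],[0,0,0.0015,0,0]]'; python3 -c "
from h import *
o=status.get_obs();print(o['tool_pos'],o['force'],o['moment'])"
```

```text
clock: 9.93
tool_pos: [0.574, -0.1796, 0.1083]
orientation: [-180.0, -0.0, -75.9]
force: [-1.2, 1.8, 5.4]
opening: 0.0118
gripper_force: 30.0
[ 0.57401294 -0.17958063  0.10832061] [-1.20593288  1.76767335  5.43701491] [ 0.41356945  0.62906899 -0.00316888]
```

Floor contact at the expected height (5 N), so the mirror is seated. Next, turn mirror and turntable together.

```bash
python3 -m pendant '[[0,0,0,-3,0],[0,0,0,-8,0],[0,0,0,-14,0],[0,0,0,-20,0],[0,0,0,-26,0],[0,0,0,-32,0],[0,0,0,-36,0],[0,0,0,-37.5,0]]'; python3 -m pendant '[[0,0,0,0,0],[0,0,0,0,0]]'; python3 - <<'E'
from h import *
o=status.get_obs();print(o['tool_pos'],o['orientation'],o['force'],o['moment'],o['joint_pos'])
S=snap('scene','s5');T=snap('top','t5'); O=[]
for n,s in(('scene',S),('top',T)):
    c=proj(s,[.5,-.2,.02]).astype(int); 
    O.append(cv2.resize(s['frame'][c[1]-80:c[1]+60,c[0]-60:c[0]+74],(536//4*3-2,420),interpolation=cv2.INTER_CUBIC)); print(n,c)
cv2.imwrite('pics/p5.png',np.hstack(O)[:,:,::-1])
E
```

```text
clock: 10.92
tool_pos: [0.5745, -0.1796, 0.1083]
orientation: [-180.0, -0.1, -38.3]
force: [-0.1, 0.9, 5.7]
opening: 0.0121
gripper_force: 30.0
clock: 11.18
tool_pos: [0.5745, -0.1796, 0.1083]
orientation: [-180.0, -0.1, -38.4]
force: [-0.2, 0.5, 5.6]
opening: 0.0119
gripper_force: 30.0
[ 0.57454407 -0.1795797   0.10834616] [-1.79957446e+02 -7.45426441e-02 -3.84334494e+01] [-0.22466171  0.50004047  5.64190838] [ 0.47089094  0.03803481 -0.06868976] [ 1.23293210e+00  1.87973432e+01 -1.69858600e+01  1.82938673e-02
 -5.41322543e+01  5.03229384e+01]
scene [384 346]
top [422 237]
```

View pics/p5.png

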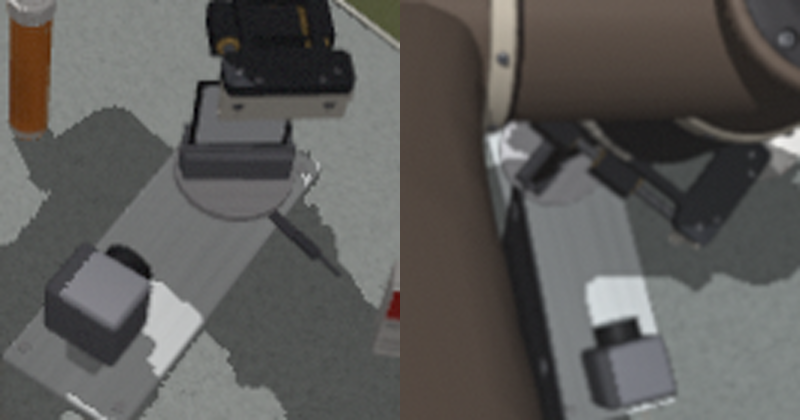

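The scene crop shows the pointer arm running from crop (272,210) to its tip at (338,273), i.e. full-image (415,336) to (437,357), towards the carton. Now I measure its angle.

```bash
cat > ptr.py <<'E'
from h import *
import sys
def ptr(n,lo,hi,view=None):
    s=pickle.load(open(f'pics/{n}.pkl','rb')); P=cloud(s); A=np.array([.5737,-.1791])
    g=cv2.cvtColor(s['frame'],cv2.COLOR_RGB2GRAY).astype(np.float32)
    uv=np.mgrid[0:480,0:640][::-1].reshape(2,-1).T
    out=[]
    for r in np.arange(.052,.108,.003):    # darkest spot on arcs about the axis
        th=np.radians(np.arange(lo,hi,.2)); px=np.array([proj(s,[A[0]+r*np.cos(t),A[1]+r*np.sin(t),.012]) for t in th]).astype(np.float32)
        v=cv2.remap(g,px[None,:,0],px[None,:,1],cv2.INTER_LINEAR)[0]
        base=cv2.medianBlur(v[None].astype(np.uint8),1)[0]; w=np.clip(np.percentile(v,60)-v,0,None); k=w.argmax(); q=slice(max(k-25,0),k+26); w=w[q]*(w[q]>.35*w.max())
        out.append((r,(np.degrees(th[q])*w).sum()/w.sum(),w.max()))
    out=np.array(out); a=np.radians(out[:,1]); p=A+out[:,:1]*np.c_[np.cos(a),np.sin(a)]
    d=np.linalg.svd(p-p.mean(0))[2][0]; print(n,out[:,1].round(1).tolist(),'median',np.median(out[:,1]).round(2),'line',np.degrees(np.arctan2(*d[::-1])).round(2),out[:,2].round().tolist()[::4])
for a in sys.argv[1:]: n,l,h=a.split(','); ptr(n,float(l),float(h))
E
python3 ptr.py scene0,180,208 top0,180,208 s5,245,290
python3 -c "
import numpy as np
for p in((568.5,-347.5),(568.4,-347.2)): print(np.degrees(np.arctan2(p[1]+179.1,p[0]-573.7))+360)"
```

```text
scene0 [193.0, 194.2, 193.7, 192.4, 193.3, 192.4, 193.8, 193.1, 193.4, 193.4, 193.0, 193.6, 193.6, 193.1, 193.4, 193.2, 184.0, 186.6, 189.6] median 193.16 line -176.02 [102.0, 111.0, 120.0, 106.0, 110.0]
top0 [194.1, 193.8, 194.2, 194.2, 194.0, 194.2, 194.3, 194.3, 194.5, 194.3, 194.4, 194.4, 194.6, 194.7, 194.6, 194.3, 194.4, 194.5, 194.3] median 194.33 line -164.97 [117.0, 117.0, 120.0, 102.0, 70.0]
s5 [266.1, 266.0, 266.2, 266.5, 268.9, 267.4, 267.6, 267.8, 267.7, 267.9, 267.8, 267.8, 268.0, 268.9, 268.7, 268.4, 268.5, 268.6, 268.5] median 267.82 line -88.97 [40.0, 37.0, 40.0, 31.0, 32.0]
268.2313336545968
268.19412808298864
```

The pointer reads ≈268.0–268.5° and the carton bears 268.2°. One last check that the bystanders are unmoved and the arm is steady, then I hand in.

```bash
python3 -m pendant '[[0,0,0,0,0],[0,0,0,0,0],[0,0,0,0,0],[0,0,0,0,0]]'; python3 - <<'E'
from h import *
s=snap('scene','s6'); P=cloud(s)
def sel(x,y,z): 
    m=(P[...,0]>x[0])&(P[...,0]<x[1])&(P[...,1]>y[0])&(P[...,1]<y[1])&(P[...,2]>z[0])&(P[...,2]<z[1]); r=cv2.minAreaRect((P[m][:,:2]*1000).astype(np.float32)); print(m.sum(),np.round(r[0],1),np.round(r[1],1))
sel((.53,.62),(-.38,-.31),(.076,.09)); sel((.46,.53),(-.08,0),(.14,.155))
import ptr; ptr.ptr('s6',255,282)
print(status.get_obs()['qvel'].round(2))
print(job.close_job())
E
```

```text
clock: 11.78
tool_pos: [0.5745, -0.1796, 0.1084]
orientation: [-180.0, -0.1, -38.4]
force: [-0.5, 0.4, 5.9]
opening: 0.0115
gripper_force: 30.0
184 [ 568.9 -347. ] [26.6 35.4]
174 [494.7 -41.9] [33.7 32.5]
s6 [266.0, 266.1, 266.2, 266.4, 267.0, 267.3, 267.6, 267.7, 267.8, 267.9, 267.8, 267.8, 268.0, 268.8, 268.7, 268.5, 268.5, 268.4, 268.4] median 267.78 line -88.67 [38.0, 37.0, 38.0, 31.0, 27.0]
[-0.03 -0.01 -0.    0.   -0.07  0.01]
the job is handed in; nothing more can be done
None
```

The mirror is in the turntable slot down to its floor, glass towards the camera, and I handed the job in at about 12 s with the gripper holding it turned 37.5°; the pointer read about 267.8° against the medicine box's 268.2°, and the box and tube had not moved.

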